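# Weigh the pepper mills in the hand and sort them

## Task

Feel by lifting them which of the three identical pepper mills in the slanted wooden block is full, which is half full and which is empty. Stand the full one upright on the wooden serving board and the empty one upright in the steel refill tray, setting them down gently; the half-full one must finally rest leaning in a channel of the block. Do not knock over or push away the drinking glass on the board and the jar behind the tray.

Things in the scene. Friction and masses are not known exactly. Their poses are not given: they have to be found in the camera images.
- mill_p: opaque wooden pepper mill, 170 mm long, like the other two, in a random channel. Origin: centre of its foot; z along its axis to the top. Body 58 mm diameter to 122 mm up, round head 48 mm diameter from 123 to 159 mm, then a 12 mm knob. The three weigh about 600 g (full), 350 g (half full) and 150 g (empty), each within 10 %; names do not tell which.
- mill_q: opaque wooden pepper mill, 170 mm long, like the other two, in a random channel. Origin: centre of its foot; z along its axis to the top. Body 58 mm diameter to 122 mm up, round head 48 mm diameter from 123 to 159 mm, then a 12 mm knob. The three weigh about 600 g (full), 350 g (half full) and 150 g (empty), each within 10 %; names do not tell which.
- mill_r: opaque wooden pepper mill, 170 mm long, like the other two, in a random channel. Origin: centre of its foot; z along its axis to the top. Body 58 mm diameter to 122 mm up, round head 48 mm diameter from 123 to 159 mm, then a 12 mm knob. The three weigh about 600 g (full), 350 g (half full) and 150 g (empty), each within 10 %; names do not tell which.
- block: fixed wooden block, 292 mm wide (y), 150 mm deep, 110 mm high, with three open channels at y = -100, 0 and +100 mm of its frame. Origin: on the worktop under its middle; x away from the robot. Mills lean in it about 35 degrees (0.61 rad) from vertical, tops towards its -x (the robot), like the handles in a knife block.
- block_seat (a point): where the foot centre of a mill in the middle channel lies: 20 mm in x and 45 mm up in the block's frame. A mill rests on a sloping bed under it, foot on a stop, between cheeks 64 mm apart that reach 76 mm up its length. Channels are open above: a mill can be lifted straight up out and lowered straight down in at the same lean.
- board: fixed brown wooden serving board lying flat, 184 mm (own x) by 290 mm (own y), 19 mm thick; origin in the middle of its underside. It may be to the right or left of the block, its long side pointing away from the robot. The glass stands near its far end.
- tray: fixed square steel refill tray, 160 mm by 160 mm, walls 4 mm thick and 18 mm high, inside floor 4 mm above the worktop (inside 152 mm square), a low wire loop on its +y and -y sides (to 93 mm from the middle); origin under its middle. On the other side of the block from the board.
- glass: bystander: clear drinking glass, 81 mm diameter, 93 mm high, standing on the board near its far end; origin in the middle of its foot
- jar: bystander: glass jar with a yellow lid, 65 mm diameter, 95 mm high, standing on the worktop behind the tray, about 122 mm from the tray's middle; origin in the middle of its foot

How it is judged:
By the outcome, as a careful person would: the job done as asked, in the order asked, and still so for the second after the job is handed in, with the robot touching nothing.
It also fails if it takes over 72 s, if anything falls off the work surface, if the arm or the gripper's body presses on something with over 40 N, if the wrist force passes 120 N, or if a joint passes its speed limit or range.

## Robot

A 7-joint arm with a two-finger parallel gripper is mounted at the origin on a cart in front of the work surface, level with it; the furniture and walls round the work are solid. World frame = base frame: x ahead of the robot, y to its left, z up, the work surface at z = 0. Lengths are in mm, angles in rad, forces in N, time in s.
With the tool pointing down it reaches from about 400 to 875 mm from the base axis. Payload 19.3 kg.
Tool frame: the origin (TCP) lies at the very end of the fingers, on their centre line; the grasp point (between the pads) lies 19 mm behind it; z points along the fingers, y is the line along which they close (so a half turn about z gives the same grasp; the last joint's range is limited). The gripper opens to 85 mm and grips with 20 to 120 N. Pads are 22 mm wide; open, the fingers measure 114 mm over their backs; the gripper's body (76 mm by 85 mm) begins 54 mm behind the grasp point. The pads swing forward as they close: fully open they stand 13 mm farther back than shut.
Start: joints at [-1.203, 0.521, -0.036, 1.599, 0.021, 1.021, -0.113], TCP at [264.984, 566.037, 231.291] pointing down, gripper open.
Joint ranges: [-2.91, 2.91], [-0.3, 2.13], [-1.5, 1.42], [0.17, 2.43], [-1.26, 4.41], [0.16, 1.93], [-2.52, 2.52]. Speed limits (rad/s): [1.89, 1.89, 2.39, 2.39, 3.01, 3.01, 3.01].

## Interface

Orientations are given as a 3x3 rotation matrix whose columns are the frame's x, y, z axes.
In Python, from workcell import ctrl gives the robot as it stands. The module is installed in compiled form; this text tells all that it offers.
- The arm moves only by the shell command python3 -m creep 'ROWS'. ROWS is a JSON object of lists of equal length, an entry for each row: "grip": the finger opening in m, from 0 to 0.0854; "xyz": the shift along the tool's x, y, z in m, a list of three; "delta_rot": the turn, a rotation vector about the tool's x, y, z in degrees, a list of three. A call has 1 to 20 rows; each row is the pose to reach, as a shift and turn from the pose commanded when the call began, along the tool's axes at that moment; what a row does not reach only later rows make up. A row lasts 1/10 s, in which the tool goes at most 50 mm and 8.59 degrees, less where a joint would pass 70% of its speed; a pose out of reach is approached as far as the arm can. A call with a gripper value outside its range is refused whole. The fingers move at their own pace and stop on an object; the grip force is fixed at half the most. Time passes only in rows, so rows that repeat a pose let the fingers close. It gives the time, the measured TCP pose, the force, the opening and the grip force at its end, in the units of the state.
- ctrl.observe(): the state, without advancing time (a new reading comes with each control period).
- ctrl.read_camera(name): name is "side" or "top" or "wrist"; returns (picture, depth): 400x640x3 uint8, blue, green, red; 400x640 float32, mm along the optical axis (not along the pixel's ray), 0 where there is no reading.
- ctrl.camera_params(name): a dict with "fx", "fy", "cx", "cy" (pixels), "dist_coeffs" ([k1, k2, p1, p2, k3] as OpenCV has them; the pictures are not rectified), "R" (3x3) and "t" (3): a world point X has camera coordinates R X + t. Camera axes: x right, y down, z forward; pixel columns grow to the right and rows downward; lengths in mm; the calibration is good to about 2 mm. A picture is of the moment at which its call begins: read the wrist's pose just before it. camera_params takes no time and is no camera call; for the wrist camera it gives the pose at the moment of the call.
- ctrl.job_done(): hands the job in; it is judged then, once.
Trained networks look in the newest picture that a camera, given by its name, has taken for a name from the list of things; names that differ only in an ending like _2 or _b are one class to them, and where a whole thing is asked for, a point or a joint stands for the part that bears it (a point fixed in the world has none). Each returns a list of dicts, best first, with "confidence" (0 to 1); they miss things now and then, are a little off and sometimes report something else, mostly with a low value. They report only what shows in the picture. A call takes as long as a camera call.
- ctrl.spot_in(camera, thing): "xy" ([column, row] in pixels, amid what is visible of it).
- ctrl.silhouettes(camera, thing): "mask" (400x640 bool, what is visible of it) and "xy" ([column, row] in pixels, amid what is visible of it).
- ctrl.tip_of(camera, thing): "xy" ([column, row] in pixels: a listed point, or the origin of a listed thing).
The state is a dict: "t": time; "qpos": joint angles; "joint_velocities": joint speeds; "tau": joint torques, N m; "eef_pos": TCP position; "ee_rot": TCP orientation; "ft_force": force on the tool from outside, world axes, zero at the start; "moment": the same for the moment, N m; "opening": opening from 0.0 (shut) to 1.0 (fully open); "finger_force": force on a finger pad.
Only numpy, scipy, OpenCV 4.12 (cv2) and the standard library are available. Lean on these libraries where they do the work, as an engineer would, in place of code of your own. Each camera call takes 0.05 s, during which the arm holds its last target. There are 200 camera calls.

## Working session

There is one attempt and no reset: what is moved stays moved. The work goes in short steps, Python scripts to look and compute and a shell command to move; the robot and the scene stay as the last step left them, time stands still between calls to the robot, and variables do not carry over. Pictures are saved under pics/ and viewed, at most 10 in all, crops included, and the job is handed in when it is done.

```bash
mkdir -p pics; ls; python3 - <<'E'
from workcell import ctrl
import cv2,numpy as np
np.set_printoptions(precision=3,suppress=True)
s=ctrl.observe(); print({k:np.round(v,3).tolist() if not isinstance(v,float) else v for k,v in s.items()})
ims=[]
for c in ["top","side"]:
    p,d=ctrl.read_camera(c); P=ctrl.camera_params(c); print(c,P)
    np.savez(f"{c}.npz",p=p,d=d,**{k:np.array(v) for k,v in P.items()})
    cv2.imwrite(f"pics/{c}0.png",p)
    for th in ["mill_p","block","block_seat","board","tray","glass","jar"]:
        print(c,th,[(np.round(r["xy"]).tolist(),round(r["confidence"],2)) for r in ctrl.tip_of(c,th)][:5])
print(ctrl.observe()["t"])
E
```

```text
pics
{'t': 0.0, 'qpos': [-1.203, 0.522, -0.036, 1.6, 0.021, 1.021, -0.113], 'joint_velocities': [0.002, 0.0, 0.0, 0.0, -0.001, 0.001, -0.001], 'tau': [-0.0, -92.71, 1.98, -36.994, 0.018, 0.008, -0.0], 'eef_pos': [264.825, 565.751, 230.727], 'ee_rot': [[-0.906, 0.424, -0.0], [0.424, 0.906, -0.001], [-0.0, -0.001, -1.0]], 'ft_force': [-0.987, 0.366, 0.496], 'moment': [-0.032, -0.086, 0.06], 'finger_force': 0.0, 'opening': 1.0003783519396416}
top {'fx': 362.79616195586783, 'fy': 362.79616195586783, 'cx': 315.8185766771007, 'cy': 200.3808355363527, 'dist_coeffs': array([-0.01,  0.  ,  0.  ,  0.  ,  0.  ]), 'R': array([[ 0.016, -1.   ,  0.007],
       [-0.983, -0.017, -0.181],
       [ 0.181, -0.004, -0.984]]), 't': array([  57.597,  573.439, 1016.514])}
top mill_p [([282.0, 170.0], 0.8), ([347.0, 172.0], 0.64), ([312.0, 172.0], 0.55)]
top block [([314.0, 181.0], 0.74)]
top block_seat [([315.0, 173.0], 0.98)]
top board [([210.0, 246.0], 0.8)]
top tray [([416.0, 240.0], 0.69)]
top glass [([204.0, 213.0], 0.82)]
top jar [([411.0, 206.0], 0.59), ([313.0, 171.0], 0.38)]
side {'fx': 459.1564354213711, 'fy': 459.1564354213711, 'cx': 324.07300007787217, 'cy': 203.6658633214934, 'dist_coeffs': array([-0.038,  0.   ,  0.   ,  0.   ,  0.   ]), 'R': array([[-0.985, -0.174, -0.015],
       [-0.06 ,  0.417, -0.907],
       [ 0.164, -0.892, -0.421]]), 't': array([ 561.371,   63.797, 1408.234])}
side mill_p [([280.0, 223.0], 0.77), ([290.0, 210.0], 0.69), ([365.0, 186.0], 0.37)]
side block [([296.0, 224.0], 0.93), ([291.0, 211.0], 0.15)]
side block_seat [([290.0, 208.0], 0.89)]
side board [([345.0, 284.0], 0.92)]
side tray [([362.0, 184.0], 0.6), ([331.0, 188.0], 0.44)]
side glass [([311.0, 277.0], 0.55)]
side jar [([330.0, 186.0], 0.76), ([290.0, 206.0], 0.5)]
0.8
```

View pics/top0.png

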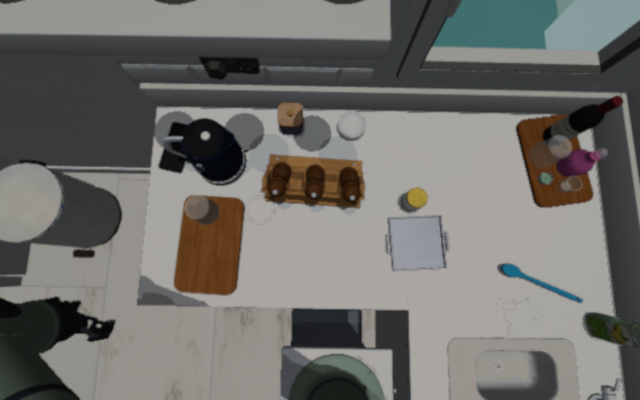

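View pics/side0.png

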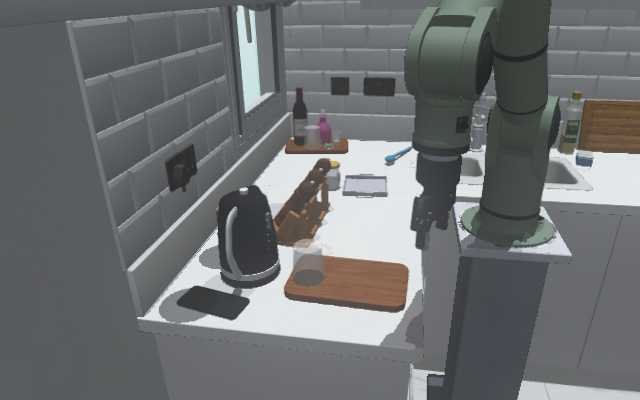

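```bash
cat > h.py <<'E'
import cv2,numpy as np
np.set_printoptions(precision=3,suppress=True)
def load(c):
    z=np.load(f"{c}.npz"); return {k:z[k] for k in z.files}
def K(P): return np.array([[P["fx"],0,P["cx"]],[0,P["fy"],P["cy"]],[0,0,1.]],float)
def rays(P,uv):
    n=cv2.undistortPoints(np.asarray(uv,float).reshape(-1,1,2),K(P),np.asarray(P["dist_coeffs"],float))[:,0]
    return np.c_[n,np.ones(len(n))]
def cloud(P,d,mask=None):
    v,u=np.nonzero((d>0)&(mask if mask is not None else True))
    X=rays(P,np.c_[u,v])*d[v,u][:,None]
    return (X-P["t"])@P["R"], np.c_[u,v]
def onz(P,uv,z):
    r=rays(P,uv)@P["R"]; o=-P["R"].T@P["t"]
    return o+r*((z-o[2])/r[:,2])[:,None]
E
python3 - <<'E'
from h import *
T=load("top")
for n,uv,z in [("board",[210,246],0),("tray",[416,240],0),("glass",[204,213],19),("jar",[411,206],0),("block",[314,181],0),("seat",[315,173],45),("m1",[282,170],45),("m2",[312,172],45),("m3",[347,172],45)]:
    print(n,onz(T,[uv],z)[0])
S=load("side")
for n,uv,z in [("board",[345,284],0),("tray",[362,184],0),("glass",[311,277],19),("jar",[330,186],0),("block",[296,224],0),("seat",[290,208],45)]:
    print("side",n,onz(S,[uv],z)[0])
E
```

```text
board [436.387 384.107   0.   ]
tray [ 464.879 -239.327    0.   ]
glass [533.879 403.562  19.   ]
jar [ 569.436 -227.328    0.   ]
block [643.346  73.715   0.   ]
seat [657.323  71.039  45.   ]
m1 [664.847 170.498  45.   ]
m2 [660.262  80.114  45.   ]
m3 [662.171 -25.226  45.   ]
side board [448.861 388.256   0.   ]
side tray [ 472.207 -262.384    0.   ]
side glass [532.16  398.484  19.   ]
side jar [ 587.846 -226.669    0.   ]
side block [643.041  91.005   0.   ]
side seat [664.772  72.26   45.   ]
```

The top view shows the board (210,246) with the glass (198,206) on it and the kettle beside it. The block is at (314,181) with mill heads at about (281,190), (314,193) and (350,195). The tray is at (416,243) and the jar's yellow lid at (415,198). The side view agrees. Next I'll measure from depth.

```bash
python3 - <<'E'
from h import *
from workcell import ctrl
T=load("top")
W,uv=cloud(T,T["d"]); 
H=np.full((400,640,3),np.nan); H[uv[:,1],uv[:,0]]=W
np.save("H.npy",H)
print("table z", np.nanmedian(H[230:280,260:370,2]))
for th in ["mill_p","block","board","tray","glass","jar"]:
    for r in ctrl.silhouettes("top",th)[:4]:
        m=r["mask"]; P=H[m]; P=P[~np.isnan(P[:,0])]
        print(th,round(r["confidence"],2),np.round(r["xy"]),m.sum(),"med",np.median(P,0),"z5/95",np.percentile(P[:,2],[5,95]))
        if th in("board","tray","block"):
            z={"board":19,"tray":18,"block":110}[th]
            v,u=np.nonzero(m); Q=onz(T,np.c_[u,v],z)[:,:2]
            print("   rect",cv2.minAreaRect(Q.astype(np.float32)))
        if th=="mill_p":
            t=P[P[:,2]>P[:,2].max()-12]; print("   top pts",t.mean(0),len(t), "max",P[:,2].max())
            np.save(f"mill_{int(r['xy'][0])}.npy",P)
        if th in("glass","jar"):
            t=P[P[:,2]>80]; print("   top pts",t.mean(0) if len(t) else None,len(t))
E
```

```text
table z 0.26839543990802006
mill_p 0.94 [276. 178.] 587 med [611.557 169.603 153.045] z5/95 [ 67.039 180.851]
   top pts [583.173 175.212 180.078] 105 max 188.5328676798093
mill_p 0.87 [348. 185.] 604 med [609.032 -22.92  137.918] z5/95 [ 58.865 181.28 ]
   top pts [572.072 -24.482 180.507] 103 max 188.6575170946584
mill_p 0.56 [313. 179.] 598 med [607.693  73.384 151.75 ] z5/95 [ 61.745 181.151]
   top pts [578.623  75.06  180.762] 86 max 189.47247690898027
block 0.69 [302. 181.] 2823 med [621.761  75.734  16.297] z5/95 [  9.471 108.54 ]
   rect ((618.7655639648438, 75.85061645507812), (287.4555358886719, 137.28858947753906), 86.73107147216797)
block 0.61 [278. 176.] 600 med [615.113 169.452 148.265] z5/95 [ 63.865 180.717]
   rect ((621.7520751953125, 174.09619140625), (56.56209945678711, 102.18539428710938), 69.78523254394531)
board 0.9 [216. 252.] 5056 med [416.547 369.285  19.198] z5/95 [15.624 22.516]
   rect ((442.02593994140625, 380.8894958496094), (184.48731994628906, 289.6935729980469), 87.03855895996094)
tray 0.58 [416. 241.] 2976 med [ 455.052 -238.777    4.785] z5/95 [ 1.014 18.237]
   rect ((455.3566589355469, -236.5347442626953), (162.02447509765625, 176.50889587402344), 3.6429505348205566)
glass 0.86 [200. 209.] 814 med [532.485 386.63  109.239] z5/95 [ 26.817 113.993]
   top pts [536.069 394.31  108.256] 572
jar 0.83 [412. 198.] 514 med [ 573.63  -210.762   93.682] z5/95 [25.433 97.824]
   top pts [ 578.219 -217.553   94.716] 354
jar 0.68 [276. 178.] 577 med [612.924 169.833 149.738] z5/95 [ 66.54  181.008]
   top pts [608.732 171.228 144.428] 495
```

```bash
python3 - <<'E'
from h import *
from scipy.optimize import least_squares
import glob
H=np.load("H.npy")
fs=sorted(glob.glob("mill_*.npy")); Ps=[np.load(f) for f in fs]; print(fs)
offs=[100,0,-100]
def rad(s): return np.where(s<122.5,29,24)
def res(p,full=False):
    bx,by,yaw,lean,z=p; out=[]
    X=np.array([np.cos(yaw),np.sin(yaw),0]);Y=np.array([-np.sin(yaw),np.cos(yaw),0])
    a=-np.sin(lean)*X+np.array([0,0,np.cos(lean)])
    for P,o in zip(Ps,offs):
        f=np.array([bx,by,0])+20*X+o*Y+[0,0,z]
        D=P-f; s=D@a; r=np.linalg.norm(D-s[:,None]*a,axis=1)
        w=((s>20)&(s<118))|((s>130)&(s<152))
        out.append(np.where(w,r-rad(s),0))
    return out if full else np.concatenate(out)
# joint fit with s-window from the initial guess
r=least_squares(res,[640,72,-.055,.61,45],loss="soft_l1",f_scale=2)
print("block fit x y yaw lean z",r.x,"rms",np.sqrt(np.mean(r.fun**2)))
for e in res(r.x,True): e=e[e!=0]; print(np.median(e),np.std(e),len(e))
# tip heights: top of knob
bx,by,yaw,lean,z=r.x
a=np.array([-np.sin(lean)*np.cos(yaw),-np.sin(lean)*np.sin(yaw),np.cos(lean)])
for P,o in zip(Ps,offs):
    f=np.array([bx,by,0])+20*np.array([np.cos(yaw),np.sin(yaw),0])+o*np.array([-np.sin(yaw),np.cos(yaw),0])+[0,0,z]
    s=(P-f)@a; print("s max",np.percentile(s,[90,97,99.5]), "per-mill lateral",np.median((P-f)[(s>30)&(s<115)]@np.array([-np.sin(yaw),np.cos(yaw),0])), "foot",f)
# board edges/ tray via height map
for nm,(z0,z1),(x0,x1,y0,y1) in [("board",(14,24),(250,620,260,500)),("traywall",(11,24),(340,570,-330,-140))]:
    m=(H[...,2]>z0)&(H[...,2]<z1)&(H[...,0]>x0)&(H[...,0]<x1)&(H[...,1]>y0)&(H[...,1]<y1)
    print(nm,m.sum(),cv2.minAreaRect(H[m][:,:2].astype(np.float32)))
k=(H[...,2]>60)&(H[...,0]>560)&(H[...,0]<800)&(H[...,1]>232)&(H[...,1]<420)
print("kettle bounds",np.nanmin(H[k],0),np.nanmax(H[k],0))
E
```

```text
['mill_276.npy', 'mill_313.npy', 'mill_347.npy']
block fit x y yaw lean z [ 959.848   56.723   -0.035    0.235 -515.601] rms 0.0
nan nan 0
nan nan 0
nan nan 0
s max [768.494 773.341 779.446] per-mill lateral nan foot [ 983.33   155.963 -515.601]
s max [768.797 772.613 780.786] per-mill lateral nan foot [ 979.835   56.024 -515.601]
s max [769.579 774.033 780.959] per-mill lateral nan foot [ 976.341  -43.915 -515.601]
board 5045 ((442.15496826171875, 382.7392578125), (183.55311584472656, 290.3895263671875), 87.54827117919922)
traywall 454 ((472.9207458496094, -236.8214874267578), (195.03823852539062, 185.6269073486328), 0.9069285988807678)
kettle bounds [560.161 232.022  60.125] [768.81  419.995 698.186]
  return _methods._mean(a, axis=axis, dtype=dtype,
  ret = ret.dtype.type(ret / rcount)
  ret = _var(a, axis=axis, dtype=dtype, out=out, ddof=ddof,
  arrmean = um.true_divide(arrmean, div, out=arrmean,
  ret = ret.dtype.type(ret / rcount)
```

```bash
python3 - <<'E'
from h import *
from scipy.optimize import least_squares
import glob
Ps=[np.load(f) for f in sorted(glob.glob("mill_*.npy"))]; offs=[100,0,-100]
def geo(p,P,o):
    bx,by,yaw,lean,z=p
    X=np.array([np.cos(yaw),np.sin(yaw),0]);Y=np.array([-np.sin(yaw),np.cos(yaw),0]);a=-np.sin(lean)*X+np.array([0,0,np.cos(lean)])
    f=np.array([bx,by,0])+20*X+o*Y+[0,0,z]; D=P-f; s=D@a
    return s,np.linalg.norm(D-s[:,None]*a,axis=1),D@Y,f
p=np.array([640,72,-.055,.61,45.])
for free in ([0,1,2],[0,1,2],[0,1,2,3],[0,1,2,3]):
    W=[]
    for P,o in zip(Ps,offs):
        s,r,l,f=geo(p,P,o); W.append((((s>25)&(s<115))|((s>132)&(s<150)))&(r<45))
    def res(q):
        g=p.copy(); g[free]=q; out=[]
        for P,o,w in zip(Ps,offs,W):
            s,r,l,f=geo(g,P[w],o); out.append(r-np.where(s<122.5,29,24))
        return np.concatenate(out)
    R=least_squares(res,p[free],loss="soft_l1",f_scale=2); p[free]=R.x
    print(p,"rms",np.sqrt(np.mean(R.fun**2)))
for P,o in zip(Ps,offs):
    s,r,l,f=geo(p,P,o)
    pr=[(k,round(float(np.median(r[(s>k)&(s<k+10)])),1)) for k in range(20,180,10) if ((s>k)&(s<k+10)).sum()>3]
    print("foot",f,"smax",np.percentile(s[r<35],99.5),"n",len(s),pr)
E
```

```text
[631.433  72.709  -0.054   0.61   45.   ] rms 3.854788290978013
[631.225  72.761  -0.054   0.61   45.   ] rms 3.989873936416304
[627.617  72.996  -0.053   0.575  45.   ] rms 3.8273393337414165
[627.808  73.023  -0.054   0.58   45.   ] rms 4.297932495731621
foot [653.167 171.8    45.   ] smax 165.68531849286265 n 583 [(20, 33.4), (30, 32.5), (40, 30.3), (50, 27.9), (60, 25.5), (70, 23.9), (80, 24.6), (100, 28.4), (110, 27.6), (120, 28.3), (130, 27.3), (140, 21.3), (150, 12.5), (160, 6.7)]
foot [647.779  71.945  45.   ] smax 165.99551915744195 n 595 [(20, 34.1), (30, 32.4), (40, 29.8), (50, 27.2), (60, 25.7), (70, 24.0), (80, 25.0), (90, 26.2), (100, 28.5), (110, 27.8), (120, 28.5), (130, 27.8), (140, 21.4), (150, 12.3), (160, 6.6)]
foot [642.392 -27.909  45.   ] smax 165.15605840551927 n 600 [(20, 33.2), (30, 32.6), (40, 30.3), (50, 27.8), (60, 25.2), (70, 23.7), (80, 24.4), (90, 25.6), (100, 27.2), (110, 27.6), (120, 28.4), (130, 27.3), (140, 21.9), (150, 13.0), (160, 6.7)]
```

```bash
cat >> h.py <<'E'
from scipy.spatial.transform import Rotation as Ro
from workcell import ctrl
YAW=-.054; LEAN=.61
def leanR(yaw=YAW,lean=LEAN):
    Y=np.array([-np.sin(yaw),np.cos(yaw),0]); z=np.array([np.sin(lean)*np.cos(yaw),np.sin(lean)*np.sin(yaw),-np.cos(lean)])
    return np.c_[np.cross(Y,z),Y,z]
def go(p,R,st=None):
    s=st or ctrl.observe(); R0=np.array(s["ee_rot"]); p0=np.array(s["eef_pos"])
    x=R0.T@(np.array(p)-p0); r=Ro.from_matrix(R0.T@R).as_rotvec(degrees=True)
    print("xyz m",np.round(x/1000,4).tolist(),"rot deg",np.round(r,2).tolist(),"rows>=",max(np.linalg.norm(x)/50,np.linalg.norm(r)/8.59),"t",round(s["t"],2),"p",p0.round(1),"f",np.round(s["ft_force"],2),"op",round(s["opening"],3))
E
python3 - <<'E'
from h import *
R=leanR(); f=np.array([655+5.4,72.5+100,45]); go(f-224*R[:,2],R)
go([400,400,260],leanR(YAW,0.3))
E
```

```text
xyz m [-0.406, -0.2368, 0.0027] rot deg [-6.71, -34.51, -21.3] rows>= 9.400649812038415 t 1.1 p [265.  566.  231.3] f [0.3  0.09 0.58] op 1.003
xyz m [-0.1927, -0.0931, -0.0287] rot deg [-3.3, -16.98, -21.82] rows>= 4.318788271687285 t 1.1 p [265.  566.  231.3] f [0.3  0.09 0.58] op 1.003
```

```bash
python3 -m creep '{"grip":[0.0854,0.0854,0.0854,0.0854,0.0854,0.0854,0.0854,0.0854,0.0854,0.0854,0.0854,0.0854,0.0854,0.0854],"xyz":[[-0.03,-0.02,-0.005],[-0.07,-0.04,-0.01],[-0.11,-0.065,-0.015],[-0.15,-0.09,-0.02],[-0.19,-0.112,-0.02],[-0.23,-0.135,-0.02],[-0.27,-0.158,-0.015],[-0.31,-0.18,-0.01],[-0.35,-0.205,-0.005],[-0.385,-0.225,0.0],[-0.406,-0.237,0.003],[-0.406,-0.237,0.003],[-0.406,-0.237,0.003],[-0.406,-0.237,0.003]],"delta_rot":[[-0.6,-3,-2],[-1.2,-6,-4],[-1.8,-9,-6],[-2.5,-13,-8],[-3.1,-16,-10],[-3.7,-19,-12],[-4.3,-22,-14],[-4.9,-25,-16],[-5.5,-28,-18],[-6.1,-31.5,-20],[-6.7,-34.5,-21.3],[-6.7,-34.5,-21.3],[-6.7,-34.5,-21.3],[-6.7,-34.5,-21.3]]}'
python3 - <<'E'
from h import *
P=ctrl.camera_params("wrist"); p,d=ctrl.read_camera("wrist"); cv2.imwrite("pics/w1.png",p)
np.savez("wrist.npz",p=p,d=d,**{k:np.array(v) for k,v in P.items()})
R=leanR(); go(np.array([660.4,172.5,45])-224*R[:,2],R)
for th in ["mill_p"]:
  for i,r in enumerate(ctrl.silhouettes("wrist",th)[:4]):
    W,uv=cloud(P,d,r["mask"]); 
    if len(W): print(r["confidence"],np.round(r["xy"]),len(W),np.median(W,0),"zmax",W[:,2].max()); np.save(f"wm{i}.npy",W)
  print([(np.round(r["xy"]).tolist(),round(r["confidence"],2)) for r in ctrl.tip_of("wrist","block_seat")])
E
```

```text
t: 2.5
eef_pos: [532.1, 180.5, 228.6]
ee_rot: [[-0.819, 0.054, 0.572], [0.045, 0.999, -0.03], [-0.572, 0.001, -0.82]]
ft_force: [-0.3, -0.1, 0.7]
opening: 0.999
finger_force: 0.0
xyz m [-0.0001, -0.001, 0.0001] rot deg [0.07, -0.02, -0.02] rows>= 0.020223920998570285 t 2.55 p [532.2 180.4 228.6] f [-0.09  0.87 -0.54] op 0.999
0.84 [ 52. 194.] 7070 [574.294 -10.753 150.095] zmax 183.9610910148116
0.64 [179. 195.] 6108 [572.43   84.86  158.329] zmax 185.35107842816961
0.6 [308. 202.] 4745 [572.085 174.806 164.354] zmax 185.39926877717963
[]
```

View pics/w1.png

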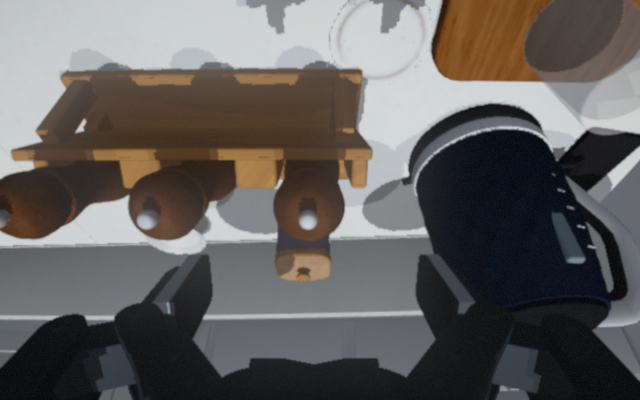

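The wrist view shows knobs at about (2,217), (148,218) and (308,218), the block above them, the kettle at right (from column 410), and the fingers at columns 200 and 430. I'll locate the knobs and heads in 3D.

```bash
python3 - <<'E'
from h import *
from scipy.optimize import least_squares
Pm=load("wrist"); d=Pm["d"]; p=Pm["p"]
print("cam pos",-Pm["R"].T@Pm["t"],"axis",Pm["R"][2])
W,uv=cloud(Pm,d); H=np.full((400,640,3),np.nan); H[uv[:,1],uv[:,0]]=W
for (c,r) in [(148,218),(308,218)]:
    print("knob px",c,r,H[r-2:r+3,c-2:c+3].reshape(-1,3).mean(0))
R=leanR(); a=-R[:,2]; Y=R[:,1]; Xp=R[:,0]
# head sphere-ish fit: points between: axis distance fit with lean fixed, free lateral & perpendicular offset & s0, ellipsoid head r=24, half-height 18 center 141; 
for i in range(3):
    P=np.load(f"wm{i}.npy"); o=P[P[:,2]>P[:,2].max()-45]
    y=np.median(o[:,1]); f0=np.array([655+ (y-72.5)*.054,0,45]); f0[1]=y-(-.0)
    def res(q,idx=None):
        D=o-(f0+q[0]*Xp+q[1]*Y+q[2]*a); s=D@a; r=np.linalg.norm(D-s[:,None]*a,axis=1)
        w=(r>8)&(s>128)&(s<160)&(r<35)
        e=np.where(w,(np.hypot(r/24,(s-141)/18)-1)*20,3); return e
    R_=least_squares(res,[0,0,0],loss="soft_l1",f_scale=1.5,diff_step=1e-3)
    f=f0+R_.x[0]*Xp+R_.x[1]*Y+R_.x[2]*a
    D=P-f; s=D@a; r=np.linalg.norm(D-s[:,None]*a,axis=1)
    print(i,"foot",f,"med err",np.median(np.abs(R_.fun)),"axis pt s=141",f+141*a,"smax",s[r<8].max() if (r<8).any() else None,[(k,round(float(np.percentile(r[(s>k)&(s<k+5)],80)),1)) for k in range(100,175,5) if ((s>k)&(s<k+5)).sum()>5])
k=(H[...,2]>40); k[:, :400]=False; k[:90]=False
print("kettle ymin",np.nanpercentile(H[k][:,1],[1,5]),np.nanpercentile(H[k][:,0],[2,98]),np.nanpercentile(H[k][:,2],[2,98]))
E
```

```text
cam pos [392.619 187.24  303.391] axis [ 0.779 -0.042 -0.626]
knob px 148 218 [560.298  76.712 181.133]
knob px 308 218 [565.133 174.561 181.421]
0 foot [650.464 -11.685  44.997] med err 3.0 axis pt s=141 [569.807  -7.326 160.568] smax 156.49372787677677 [(100, 16.4), (105, 16.7), (110, 19.1), (115, 20.4), (120, 16.4), (125, 17.2), (130, 19.4), (135, 22.0), (140, 22.5), (145, 22.3), (150, 20.5), (155, 18.9), (160, 15.4)]
1 foot [658.518  69.002  43.93 ] med err 0.7015384274451009 axis pt s=141 [577.862  73.362 159.5  ] smax 170.9197950568819 [(100, 22.2), (105, 23.4), (110, 24.3), (115, 24.5), (120, 24.0), (125, 23.6), (130, 24.8), (135, 24.9), (140, 24.4), (145, 22.1), (150, 19.0), (155, 14.1), (160, 5.8), (165, 5.4), (170, 3.2)]
2 foot [664.358 169.261  44.225] med err 0.5815162448251132 axis pt s=141 [583.701 173.62  159.796] smax 170.90875154250182 [(110, 24.1), (115, 24.2), (120, 23.9), (130, 24.8), (135, 24.9), (140, 24.4), (145, 22.2), (150, 19.0), (155, 14.1), (160, 6.2), (165, 5.4), (170, 3.7)]
kettle ymin [203.967 213.172] [469.754 894.17 ] [ 49.489 291.426]
```

```bash
sed -i 's/^YAW=.*/YAW=-.058; LEAN=.61/' h.py; cat >> h.py <<'E'
FEET=dict(l=np.array([664.4,169.3,44.2]),m=np.array([658.5,69.0,44.0]),r=np.array([652.7,-31.2,43.9]))
def gp(k,s,up=0):
    R=leanR(); return FEET[k]-s*R[:,2]+[0,0,up],R
E
python3 - <<'E'
from h import *
Pm=load("wrist"); W,uv=cloud(Pm,Pm["d"])
m=(uv[:,0]>405)&(uv[:,1]>110)&(uv[:,1]<250)&(uv[:,0]<560)
print("kettle",np.percentile(W[m],[1,50,99],axis=0))
go(*gp("l",103)); go(*gp("l",200))
E
```

```text
kettle [[625.262 283.326  -2.154]
 [641.018 330.547  78.333]
 [881.344 452.526 162.501]]
xyz m [-0.0031, -0.0035, 0.124] rot deg [0.18, -0.02, 0.17] rows>= 2.4825734864111544 t 2.65 p [532.2 180.  228.5] f [ 0.08  0.21 -0.47] op 0.998
xyz m [-0.0031, -0.0032, 0.027] rot deg [0.18, -0.02, 0.17] rows>= 0.5479542383459466 t 2.65 p [532.2 180.  228.5] f [ 0.08  0.21 -0.47] op 0.998
```

```bash
python3 -m creep '{"grip":[0.0854,0.0854,0.0854,0.0854,0.0854,0.0854,0.0854,0.0854,0.0854,0.0854],"xyz":[[-0.003,-0.0035,0.02],[-0.003,-0.0035,0.04],[-0.003,-0.0035,0.06],[-0.003,-0.0035,0.075],[-0.003,-0.0035,0.09],[-0.003,-0.0035,0.105],[-0.003,-0.0035,0.115],[-0.003,-0.0035,0.122],[-0.003,-0.0035,0.124],[-0.003,-0.0035,0.124]],"delta_rot":[[0.2,0,0.2],[0.2,0,0.2],[0.2,0,0.2],[0.2,0,0.2],[0.2,0,0.2],[0.2,0,0.2],[0.2,0,0.2],[0.2,0,0.2],[0.2,0,0.2],[0.2,0,0.2]]}'
python3 - <<'E'
from h import *
go(*gp("l",103))
p,d=ctrl.read_camera("wrist"); cv2.imwrite("pics/w2.png",p)
E
```

```text
t: 3.65
eef_pos: [605.4, 171.7, 128.4]
ee_rot: [[-0.818, 0.059, 0.572], [0.048, 0.998, -0.035], [-0.573, -0.001, -0.82]]
ft_force: [-0.4, -0.5, 0.6]
opening: 0.993
finger_force: 0.0
xyz m [-0.0002, 0.001, -0.0002] rot deg [-0.08, -0.02, -0.03] rows>= 0.020250878632721188 t 3.65 p [605.4 171.7 128.4] f [-0.42 -0.54  0.63] op 0.993
```

View pics/w2.png

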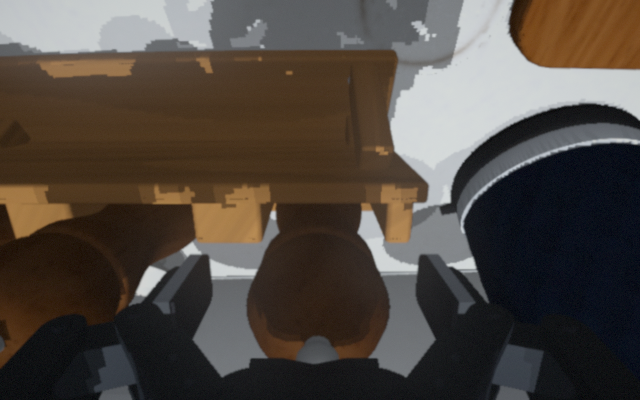

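The mill head at (317,300) is centred between the finger pads at columns 210 and 418, and the neighbouring mill is clear. I'll close the gripper.

```bash
python3 -m creep '{"grip":[0.04,0.04,0.04,0.04,0.04,0.04,0.04,0.04],"xyz":[[0,0,0],[0,0,0],[0,0,0],[0,0,0],[0,0,0],[0,0,0],[0,0,0],[0,0,0]],"delta_rot":[[0,0,0],[0,0,0],[0,0,0],[0,0,0],[0,0,0],[0,0,0],[0,0,0],[0,0,0]]}'
python3 - <<'E'
from h import *
go(*gp("l",103,40)); print(np.round(ctrl.observe()["moment"],2))
E
```

```text
t: 4.5
eef_pos: [605.3, 172.9, 129.0]
ee_rot: [[-0.818, 0.057, 0.572], [0.047, 0.998, -0.033], [-0.573, 0.0, -0.82]]
ft_force: [-6.4, 3.2, 9.5]
opening: 0.551
finger_force: 59.7
xyz m [-0.0229, -0.0001, -0.0324] rot deg [0.03, 0.01, 0.02] rows>= 0.7929371364515724 t 4.5 p [605.3 172.9 129. ] f [-6.44  3.22  9.47] op 0.551
[0.7  0.57 0.45]
```

```bash
python3 -m creep '{"grip":[0.04,0.04,0.04,0.04,0.04,0.04,0.04,0.04,0.04,0.04],"xyz":[[-0.0029,0,-0.0041],[-0.0057,0,-0.0082],[-0.0086,0,-0.0123],[-0.0115,0,-0.0164],[-0.0172,0,-0.0245],[-0.0229,0,-0.0328],[-0.0229,0,-0.0328],[-0.0229,0,-0.0328],[-0.0229,0,-0.0328],[-0.0229,0,-0.0328]],"delta_rot":[[0,0,0],[0,0,0],[0,0,0],[0,0,0],[0,0,0],[0,0,0],[0,0,0],[0,0,0],[0,0,0],[0,0,0]]}'
python3 - <<'E'
from h import *
F=[]
for i in range(6):
    s=ctrl.observe(); F.append(np.r_[s["ft_force"],s["moment"]]); p,d=ctrl.read_camera("wrist" if i%2 else "side")
    cv2.imwrite(f"pics/x{i%2}.png",p)
print(np.array(F)); print(np.mean(F,0)); go(*gp("l",103,40))
a=cv2.imread("pics/x1.png"); b=cv2.imread("pics/x0.png")[120:300,200:440]
b=cv2.resize(b,None,fx=1.5,fy=1.5); c=np.zeros((400,800,3),np.uint8); c[:270,:360]=b; c[:,360:]=cv2.resize(a,(440,275)).__array__()[:1].repeat(400,0); c[:275,360:]=cv2.resize(a,(440,275)); cv2.imwrite("pics/lift1.png",c[:275])
E
```

```text
t: 5.5
eef_pos: [605.1, 171.7, 167.8]
ee_rot: [[-0.819, 0.059, 0.571], [0.048, 0.998, -0.035], [-0.572, -0.001, -0.82]]
ft_force: [0.5, 0.0, -6.4]
opening: 0.553
finger_force: 62.2
[[ 0.545  0.048 -6.435  0.07   1.56  -0.034]
 [-0.505 -0.384 -6.745  0.1    1.529 -0.001]
 [ 1.041  0.068 -5.668  0.12   1.498 -0.083]
 [ 0.486 -0.495 -6.64   0.07   1.528  0.019]
 [-0.561 -0.191 -5.102  0.105  1.51   0.027]
 [ 0.257  0.182 -5.799  0.072  1.458  0.032]]
[ 0.21  -0.129 -6.065  0.09   1.514 -0.007]
xyz m [-0.0003, 0.0009, -0.0002] rot deg [-0.08, -0.02, -0.01] rows>= 0.020141100239772464 t 5.8 p [605.4 171.8 168.3] f [ 0.    0.25 -6.4 ] op 0.548
```

View pics/lift1.png

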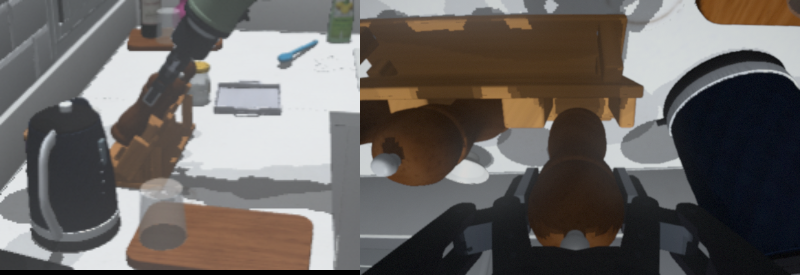

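The lifted left mill weighs about 6.1 N, so it is the full one. The picture shows it held straight in the gripper with the block and kettle clear. I'll carry it to the board.

```bash
python3 - <<'E'
from h import *
go(*gp("l",103,115))
for f in (0.25,.5,.75,1):
    a=gp("l",103,115)[0]; b=np.array([395,378,250.]); go(a+(b-a)*f,leanR(YAW,LEAN*(1-f)))
E
```

```text
xyz m [-0.0432, 0.0009, -0.0617] rot deg [-0.08, -0.02, -0.01] rows>= 1.5072008984245608 t 5.8 p [605.4 171.8 168.3] f [ 0.    0.25 -6.4 ] op 0.548
xyz m [0.0014, 0.049, -0.0949] rot deg [-0.08, 8.72, -0.02] rows>= 2.1359653487550476 t 5.8 p [605.4 171.8 168.3] f [ 0.    0.25 -6.4 ] op 0.548
xyz m [0.046, 0.0971, -0.128] rot deg [-0.08, 17.45, -0.03] rows>= 3.3432683985620764 t 5.8 p [605.4 171.8 168.3] f [ 0.    0.25 -6.4 ] op 0.548
xyz m [0.0906, 0.1452, -0.1612] rot deg [-0.07, 26.19, -0.03] rows>= 4.702865231902407 t 5.8 p [605.4 171.8 168.3] f [ 0.    0.25 -6.4 ] op 0.548
xyz m [0.1352, 0.1934, -0.1944] rot deg [-0.07, 34.93, -0.04] rows>= 6.1139873556395425 t 5.8 p [605.4 171.8 168.3] f [ 0.    0.25 -6.4 ] op 0.548
```

```bash
python3 -m creep '{"grip":[0.04,0.04,0.04,0.04,0.04,0.04,0.04,0.04,0.04,0.04,0.04,0.04,0.04,0.04,0.04,0.04,0.04,0.04],"xyz":[[-0.006,0,-0.008],[-0.015,0,-0.021],[-0.026,0,-0.037],[-0.036,0,-0.052],[-0.043,0,-0.062],[-0.036,0.008,-0.067],[-0.022,0.024,-0.078],[0.0014,0.049,-0.095],[0.024,0.073,-0.111],[0.046,0.097,-0.128],[0.068,0.121,-0.145],[0.09,0.145,-0.161],[0.108,0.165,-0.174],[0.122,0.18,-0.184],[0.131,0.189,-0.191],[0.135,0.193,-0.194],[0.135,0.193,-0.194],[0.135,0.193,-0.194]],"delta_rot":[[0,0,0],[0,0,0],[0,0,0],[0,0,0],[0,0,0],[0,1.5,0],[0,4.4,0],[0,8.7,0],[0,13,0],[0,17.4,0],[0,21.8,0],[0,26.2,0],[0,29.5,0],[0,32.3,0],[0,34,0],[0,34.9,0],[0,34.9,0],[0,34.9,0]]}'
python3 - <<'E'
from h import *
go([395,378,123],leanR(YAW,0))
P=ctrl.camera_params("side"); p,d=ctrl.read_camera("side"); cv2.imwrite("pics/side2.png",p)
w,_=ctrl.read_camera("wrist")
c=np.zeros((400,800,3),np.uint8); c[:,:480]=cv2.resize(p[100:340,200:488],(480,400)); c[:200,480:]=cv2.resize(w,(320,200)); cv2.imwrite("pics/carry1.png",c)
E
```

```text
t: 7.6
eef_pos: [396.0, 376.7, 249.8]
ee_rot: [[-0.998, 0.06, 0.002], [0.06, 0.998, -0.002], [-0.002, -0.002, -1.0]]
ft_force: [0.6, 0.0, -6.0]
opening: 0.549
finger_force: 62.9
xyz m [0.0013, 0.0014, 0.1268] rot deg [-0.09, 0.1, -0.1] rows>= 2.5369506880966948 t 7.6 p [396.  376.7 249.8] f [ 0.57  0.02 -6.  ] op 0.549
```

View pics/carry1.png

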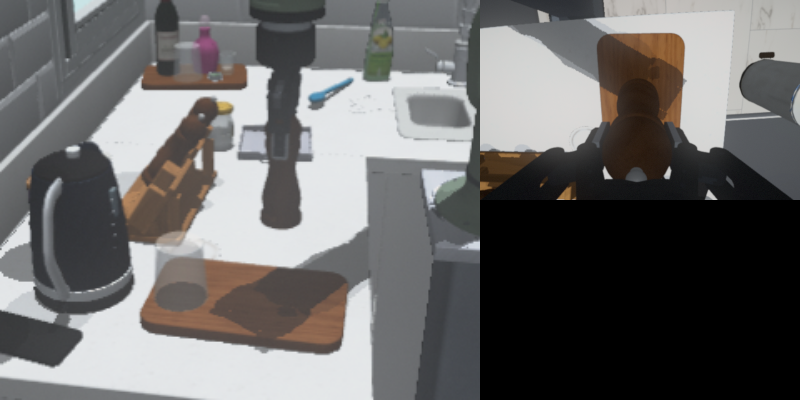

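The mill hangs upright at (280,190) above the near half of the board, clear of the glass at (180,270). I'll lower it.

```bash
python3 -m creep '{"grip":[0.04,0.04,0.04,0.04,0.04,0.04,0.04,0.04,0.04,0.04,0.04,0.04,0.04],"xyz":[[0,0,0.01],[0,0,0.025],[0,0,0.04],[0,0,0.055],[0,0,0.07],[0,0,0.085],[0,0,0.098],[0,0,0.108],[0,0,0.115],[0,0,0.119],[0,0,0.122],[0,0,0.123],[0,0,0.123]],"delta_rot":[[0,0,0],[0,0,0],[0,0,0],[0,0,0],[0,0,0],[0,0,0],[0,0,0],[0,0,0],[0,0,0],[0,0,0],[0,0,0],[0,0,0],[0,0,0]]}'
python3 -m creep '{"grip":[0.04,0.04,0.04,0.04,0.04],"xyz":[[0,0,0.001],[0,0,0.002],[0,0,0.003],[0,0,0.004],[0,0,0.004]],"delta_rot":[[0,0,0],[0,0,0],[0,0,0],[0,0,0],[0,0,0]]}'
```

```text
t: 9.0
eef_pos: [395.5, 377.6, 127.1]
ee_rot: [[-0.998, 0.059, 0.001], [0.059, 0.998, -0.001], [-0.001, -0.001, -1.0]]
ft_force: [0.3, -0.2, -5.6]
opening: 0.549
finger_force: 62.9
t: 9.5
eef_pos: [395.4, 377.5, 122.8]
ee_rot: [[-0.998, 0.059, 0.0], [0.059, 0.998, -0.001], [-0.001, -0.001, -1.0]]
ft_force: [-0.3, 0.2, -6.1]
opening: 0.551
finger_force: 62.9
```

```bash
python3 -m creep '{"grip":[0.04,0.04,0.04,0.04],"xyz":[[0,0,0.0007],[0,0,0.0014],[0,0,0.002],[0,0,0.002]],"delta_rot":[[0,0,0],[0,0,0],[0,0,0],[0,0,0]]}'
python3 -m creep '{"grip":[0.04,0.04,0.04],"xyz":[[0,0,0.0005],[0,0,0.001],[0,0,0.001]],"delta_rot":[[0,0,0],[0,0,0],[0,0,0]]}'
```

```text
t: 9.9
eef_pos: [395.8, 377.9, 121.9]
ee_rot: [[-0.998, 0.059, 0.002], [0.059, 0.998, -0.0], [-0.002, -0.0, -1.0]]
ft_force: [-2.7, -2.3, 10.7]
opening: 0.553
finger_force: 63.4
t: 10.2
eef_pos: [396.1, 378.1, 121.7]
ee_rot: [[-0.998, 0.059, 0.002], [0.059, 0.998, 0.0], [-0.002, 0.001, -1.0]]
ft_force: [-3.3, -4.9, 26.9]
opening: 0.549
finger_force: 64.0
```

```bash
python3 -m creep '{"grip":[0.04,0.04,0.04],"xyz":[[0,0,-0.001],[0,0,-0.0016],[0,0,-0.0016]],"delta_rot":[[0,0,0],[0,0,0],[0,0,0]]}'
python3 -m creep '{"grip":[0.055,0.06,0.07,0.0854,0.0854,0.0854,0.0854,0.0854],"xyz":[[0,0,0],[0,0,0],[0,0,0],[0,0,0],[0,0,0],[0,0,0],[0,0,0],[0,0,0]],"delta_rot":[[0,0,0],[0,0,0],[0,0,0],[0,0,0],[0,0,0],[0,0,0],[0,0,0],[0,0,0]]}'
python3 - <<'E'
from h import *
go([395,378,235],leanR(YAW,0))
p,d=ctrl.read_camera("wrist"); cv2.imwrite("pics/w3.png",p)
a=np.array([395,378,235.]); b=gp("m",205)[0]; print(b)
for f in (.25,.5,.75,1): go(a+(b-a)*f,leanR(YAW,LEAN*f))
E
```

```text
t: 10.5
eef_pos: [395.7, 377.8, 121.9]
ee_rot: [[-0.998, 0.059, 0.001], [0.059, 0.998, -0.0], [-0.001, -0.0, -1.0]]
ft_force: [-0.1, -0.7, 6.1]
opening: 0.551
finger_force: 63.1
t: 11.3
eef_pos: [395.4, 377.5, 121.5]
ee_rot: [[-0.998, 0.059, 0.001], [0.059, 0.998, -0.001], [-0.001, -0.001, -1.0]]
ft_force: [1.3, 0.7, 1.2]
opening: 0.998
finger_force: 0.0
xyz m [0.0004, 0.0004, -0.1135] rot deg [-0.05, 0.03, -0.06] rows>= 2.2696191371338355 t 11.3 p [395.4 377.5 121.5] f [1.29 0.7  1.18] op 0.998
[541.26   75.808 212.028]
xyz m [-0.0405, -0.0729, -0.1076] rot deg [-0.06, -8.7, -0.05] rows>= 2.722834513096258 t 11.35 p [395.5 377.5 121.5] f [-0.49 -0.52  0.87] op 1.001
xyz m [-0.0815, -0.1461, -0.1018] rot deg [-0.06, -17.44, -0.05] rows>= 3.9167409663691783 t 11.35 p [395.5 377.5 121.5] f [-0.49 -0.52  0.87] op 1.001
xyz m [-0.1224, -0.2194, -0.0959] rot deg [-0.06, -26.18, -0.04] rows>= 5.378650859468701 t 11.35 p [395.5 377.5 121.5] f [-0.49 -0.52  0.87] op 1.001
xyz m [-0.1634, -0.2926, -0.0901] rot deg [-0.07, -34.91, -0.04] rows>= 6.941246544893406 t 11.35 p [395.5 377.5 121.5] f [-0.49 -0.52  0.87] op 1.001
```

```bash
python3 -m creep '{"grip":[0.0854,0.0854,0.0854,0.0854,0.0854,0.0854,0.0854,0.0854,0.0854,0.0854,0.0854,0.0854,0.0854,0.0854,0.0854,0.0854,0.0854,0.0854,0.0854],"xyz":[[0,0,-0.006],[0,0,-0.016],[0,0,-0.03],[0,0,-0.05],[0,0,-0.075],[0,0,-0.1],[-0.002,-0.003,-0.113],[-0.02,-0.036,-0.115],[-0.04,-0.073,-0.115],[-0.06,-0.11,-0.115],[-0.081,-0.146,-0.114],[-0.102,-0.183,-0.112],[-0.122,-0.219,-0.108],[-0.14,-0.25,-0.102],[-0.154,-0.275,-0.096],[-0.161,-0.288,-0.092],[-0.1634,-0.2926,-0.09],[-0.1634,-0.2926,-0.09],[-0.1634,-0.2926,-0.09]],"delta_rot":[[0,0,0],[0,0,0],[0,0,0],[0,0,0],[0,0,0],[0,0,0],[0,0,0],[0,-4.3,0],[0,-8.7,0],[0,-13,0],[0,-17.4,0],[0,-21.8,0],[0,-26.2,0],[0,-29.5,0],[0,-32.5,0],[0,-34.3,0],[0,-34.9,0],[0,-34.9,0],[0,-34.9,0]]}'
python3 - <<'E'
from h import *
p,d=ctrl.read_camera("side"); cv2.imwrite("pics/side3.png",p)
P=ctrl.camera_params("side")
for r in ctrl.silhouettes("side","mill_p")[:4]:
    W,uv=cloud(P,d,r["mask"]); print(round(r["confidence"],2),np.round(r["xy"]),len(W),np.median(W,0),np.percentile(W[:,2],[2,98]))
go(*gp("m",103))
E
```

```text
t: 13.25
eef_pos: [541.2, 75.3, 212.0]
ee_rot: [[-0.818, 0.06, 0.572], [0.048, 0.998, -0.035], [-0.573, -0.001, -0.82]]
ft_force: [-0.0, -0.6, -0.5]
opening: 0.999
finger_force: 0.0
0.96 [306. 187.] 557 [600.055  91.163 131.738] [ 59.008 178.608]
0.83 [370. 252.] 1276 [391.474 398.494  97.016] [ 22.07  177.462]
0.59 [324. 168.] 185 [571.985 -10.169 160.299] [ 76.794 195.849]
xyz m [0.0003, 0.0001, 0.1021] rot deg [-0.08, 0.01, -0.04] rows>= 2.0417167690524796 t 13.35 p [541.4  75.8 212.2] f [-1.26  0.13  0.38] op 0.997
```

View pics/side3.png

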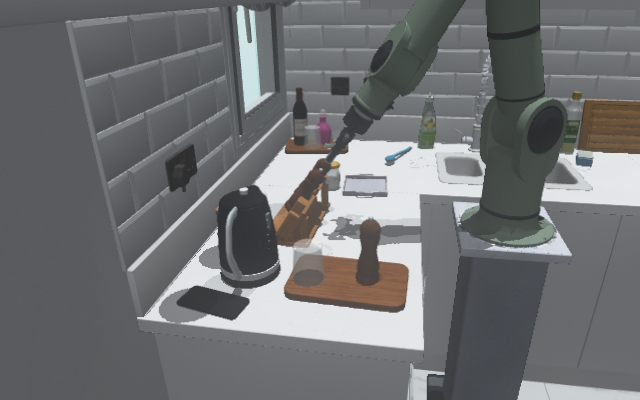

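The full mill stands upright on the board at (370,252), and the glass at (308,260) has not moved. Next I'll approach the middle mill and grip it.

```bash
python3 -m creep '{"grip":[0.0854,0.0854,0.0854,0.0854,0.0854,0.0854,0.0854,0.0854,0.04,0.04,0.04,0.04,0.04,0.04,0.04,0.04],"xyz":[[0,0,0.015],[0,0,0.032],[0,0,0.05],[0,0,0.068],[0,0,0.083],[0,0,0.094],[0,0,0.101],[0,0,0.102],[0,0,0.102],[0,0,0.102],[0,0,0.102],[0,0,0.102],[0,0,0.102],[0,0,0.102],[0,0,0.102],[0,0,0.102]],"delta_rot":[[0,0,0],[0,0,0],[0,0,0],[0,0,0],[0,0,0],[0,0,0],[0,0,0],[0,0,0],[0,0,0],[0,0,0],[0,0,0],[0,0,0],[0,0,0],[0,0,0],[0,0,0],[0,0,0]]}'
python3 -m creep '{"grip":[0.04,0.04,0.04,0.04,0.04,0.04,0.04,0.04,0.04,0.04],"xyz":[[-0.0029,0,-0.0041],[-0.0057,0,-0.0082],[-0.0086,0,-0.0123],[-0.0115,0,-0.0164],[-0.0172,0,-0.0245],[-0.0229,0,-0.0328],[-0.0229,0,-0.0328],[-0.0229,0,-0.0328],[-0.0229,0,-0.0328],[-0.0229,0,-0.0328]],"delta_rot":[[0,0,0],[0,0,0],[0,0,0],[0,0,0],[0,0,0],[0,0,0],[0,0,0],[0,0,0],[0,0,0],[0,0,0]]}'
python3 - <<'E'
from h import *
F=[]
for i in range(6):
    s=ctrl.observe(); F.append(np.r_[s["ft_force"],s["moment"]]); p,d=ctrl.read_camera("wrist")
print(np.array(F)[:,2],np.mean(F,0)); go(*gp("m",103,0))
E
```

```text
t: 14.95
eef_pos: [599.7, 73.2, 129.2]
ee_rot: [[-0.818, 0.058, 0.573], [0.047, 0.998, -0.033], [-0.574, -0.0, -0.819]]
ft_force: [-5.2, 2.8, 10.9]
opening: 0.553
finger_force: 59.6
t: 15.95
eef_pos: [599.4, 72.2, 167.8]
ee_rot: [[-0.819, 0.059, 0.571], [0.048, 0.998, -0.035], [-0.572, -0.001, -0.82]]
ft_force: [-0.2, 0.3, -1.5]
opening: 0.551
finger_force: 61.3
[-1.452 -0.864 -1.088 -1.596 -1.402 -0.91 ] [ 0.157  0.079 -1.219  0.059  0.781 -0.003]
xyz m [0.0227, 0.0002, 0.0326] rot deg [-0.08, -0.03, -0.02] rows>= 0.7941137459006744 t 16.25 p [599.5  72.3 168.1] f [ 0.5   0.74 -0.79] op 0.552
```

Weight is about 1.2 N, so the middle mill is the empty one. It goes to the tray, passing on the robot side of the right mill.

```bash
python3 - <<'E'
from h import *
a=gp("m",103,120)[0]; b=np.array([455,0,260.]); c=np.array([457,-237,260.])
go(a,leanR())
for f in (.33,.66,1): go(a+(b-a)*f,leanR(YAW,LEAN*(1-f)))
for f in (.5,1): go(b+(c-b)*f,leanR(YAW,0))
T=load("top"); H=np.load("H.npy")
# tray: floor pixels by colour/height: refine
m=(H[...,2]>-3)&(H[...,2]<24)&(abs(H[...,0]-460)<110)&(abs(H[...,1]+238)<110)
g=cv2.cvtColor(T["p"],cv2.COLOR_BGR2GRAY); print(g[200:290:6,416],g[243,375:460:5])
E
```

```text
xyz m [-0.046, 0.0001, -0.0658] rot deg [-0.08, -0.03, -0.02] rows>= 1.6058954633636342 t 16.25 p [599.5  72.3 168.1] f [ 0.5   0.74 -0.79] op 0.552
xyz m [-0.0103, -0.0266, -0.0954] rot deg [-0.08, 11.51, -0.03] rows>= 1.990994340998526 t 16.25 p [599.5  72.3 168.1] f [ 0.5   0.74 -0.79] op 0.552
xyz m [0.0254, -0.0533, -0.1249] rot deg [-0.08, 23.04, -0.04] rows>= 2.763921601521507 t 16.25 p [599.5  72.3 168.1] f [ 0.5   0.74 -0.79] op 0.552
xyz m [0.0622, -0.0808, -0.1554] rot deg [-0.07, 34.92, -0.05] rows>= 4.065485359384431 t 16.25 p [599.5  72.3 168.1] f [ 0.5   0.74 -0.79] op 0.552
xyz m [0.0557, -0.199, -0.1507] rot deg [-0.07, 34.92, -0.05] rows>= 5.116126708365742 t 16.25 p [599.5  72.3 168.1] f [ 0.5   0.74 -0.79] op 0.552
xyz m [0.0493, -0.3173, -0.1461] rot deg [-0.07, 34.92, -0.05] rows>= 7.054295005776978 t 16.25 p [599.5  72.3 168.1] f [ 0.5   0.74 -0.79] op 0.552
[132 118 157 144 151 151 152 152 153 154 153 152 166 166 167] [167 167 132  98 154 153 153 152 152 152 151 150 148 138 103 164 167]
```

```bash
python3 -m creep '{"grip":[0.04,0.04,0.04,0.04,0.04,0.04,0.04,0.04,0.04,0.04,0.04,0.04,0.04,0.04,0.04,0.04,0.04,0.04,0.04,0.04],"xyz":[[-0.006,0,-0.008],[-0.015,0,-0.021],[-0.026,0,-0.037],[-0.036,0,-0.052],[-0.046,0,-0.066],[-0.038,-0.006,-0.073],[-0.024,-0.016,-0.084],[-0.01,-0.027,-0.095],[0.008,-0.04,-0.11],[0.025,-0.053,-0.125],[0.044,-0.067,-0.14],[0.062,-0.081,-0.155],[0.06,-0.115,-0.154],[0.058,-0.155,-0.152],[0.056,-0.199,-0.151],[0.053,-0.24,-0.149],[0.051,-0.28,-0.147],[0.05,-0.305,-0.146],[0.049,-0.317,-0.146],[0.049,-0.317,-0.146]],"delta_rot":[[0,0,0],[0,0,0],[0,0,0],[0,0,0],[0,0,0],[0,2.5,0],[0,7,0],[0,11.5,0],[0,17.2,0],[0,23,0],[0,29,0],[0,34.9,0],[0,34.9,0],[0,34.9,0],[0,34.9,0],[0,34.9,0],[0,34.9,0],[0,34.9,0],[0,34.9,0],[0,34.9,0]]}'
python3 - <<'E'
from h import *
go([457,-237,108],leanR(YAW,0))
P=ctrl.camera_params("wrist"); p,d=ctrl.read_camera("wrist"); cv2.imwrite("pics/w4.png",p)
print("wrist tip",[(np.round(onz(P,[r["xy"]],0)[0],1),round(r["confidence"],2)) for r in ctrl.tip_of("wrist","tray")])
for r in ctrl.silhouettes("wrist","tray")[:1]:
    v,u=np.nonzero(r["mask"]); Q=onz(P,np.c_[u,v],15); print("mask bounds",Q.min(0),Q.max(0))
p,d=ctrl.read_camera("side"); cv2.imwrite("pics/side4.png",p)
P=ctrl.camera_params("side")
for r in ctrl.silhouettes("side","tray")[:1]:
    W,uv=cloud(P,d,r["mask"]); print(r["confidence"],np.percentile(W,[1,50,99],axis=0))
T=load("top"); g=cv2.cvtColor(T["p"],cv2.COLOR_BGR2GRAY).astype(int)
# dark outline of tray in top image
m=np.zeros_like(g,bool); m[205:282,380:455]=g[205:282,380:455]<130; 
n,l,st,_=cv2.connectedComponentsWithStats(m.astype(np.uint8),connectivity=8); k=[i for i in range(1,n) if st[i,4]>40]; print([st[i] for i in k])
for i in k:
    v,u=np.nonzero(l==i); print(cv2.minAreaRect(onz(T,np.c_[u,v],12)[:,:2].astype(np.float32)))
c=np.hstack([cv2.resize(T["p"][195:285,370:460],(400,400),interpolation=cv2.INTER_NEAREST),cv2.resize(cv2.imread("pics/w4.png"),(400,250)).__array__()[np.r_[0:250,[249]*150]]]); cv2.imwrite("pics/tray.png",c)
E
```

```text
t: 18.25
eef_pos: [457.0, -237.7, 260.0]
ee_rot: [[-0.998, 0.061, 0.0], [0.061, 0.998, -0.001], [-0.0, -0.001, -1.0]]
ft_force: [-0.2, 0.3, -0.9]
opening: 0.55
finger_force: 61.6
xyz m [0.0001, 0.0009, 0.152] rot deg [-0.06, 0.01, -0.17] rows>= 3.0408741446281 t 18.25 p [ 457.  -237.7  260. ] f [-0.24  0.32 -0.93] op 0.55
wrist tip [(array([ 456.3, -235.7,    0. ]), 0.88)]
mask bounds [ 373.346 -334.524   15.   ] [ 542.377 -145.381   15.   ]
0.97 [[ 377.291 -328.696   -0.803]
 [ 456.352 -243.46     4.499]
 [ 535.894 -146.843   19.926]]
[array([399, 205,  25,   8, 139], dtype=int32), array([412, 215,  36,  53, 239], dtype=int32), array([385, 218,  23,  53, 188], dtype=int32)]
((559.6519165039062, -224.31423950195312), (21.637102127075195, 73.76589965820312), 0.9930445551872253)
((475.4954833984375, -302.0845031738281), (174.96343994140625, 77.17522430419922), 28.85297203063965)
((459.7073059082031, -161.04595947265625), (57.56499481201172, 162.56031799316406), 74.30809783935547)
```

View pics/tray.png

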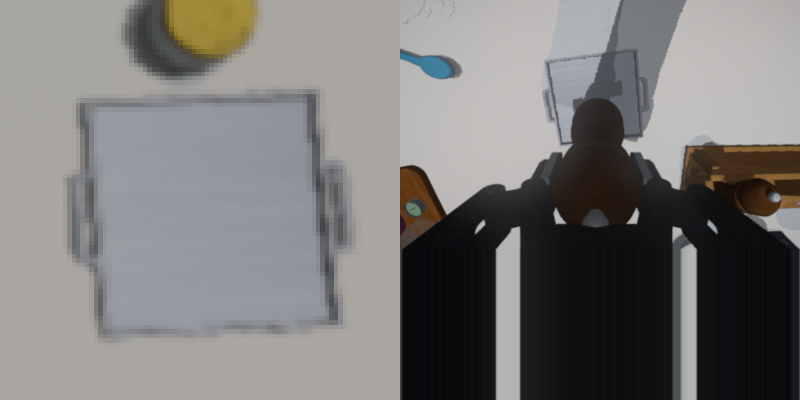

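The tray centre is confirmed at about (456.5, −237). The mill hangs upright right above it, and the jar is clear.

```bash
python3 -m creep '{"grip":[0.04,0.04,0.04,0.04,0.04,0.04,0.04,0.04,0.04,0.04,0.04,0.04,0.04,0.04,0.04],"xyz":[[0,0,0.01],[0,0,0.025],[0,0,0.042],[0,0,0.06],[0,0,0.078],[0,0,0.096],[0,0,0.112],[0,0,0.125],[0,0,0.135],[0,0,0.142],[0,0,0.146],[0,0,0.149],[0,0,0.1505],[0,0,0.1515],[0,0,0.1515]],"delta_rot":[[0,0,0],[0,0,0],[0,0,0],[0,0,0],[0,0,0],[0,0,0],[0,0,0],[0,0,0],[0,0,0],[0,0,0],[0,0,0],[0,0,0],[0,0,0],[0,0,0],[0,0,0]]}'
python3 -m creep '{"grip":[0.04,0.04,0.04],"xyz":[[0,0,0.0005],[0,0,0.001],[0,0,0.001]],"delta_rot":[[0,0,0],[0,0,0],[0,0,0]]}'
```

```text
t: 20.0
eef_pos: [457.5, -236.9, 108.9]
ee_rot: [[-0.998, 0.059, 0.001], [0.059, 0.998, -0.001], [-0.001, -0.001, -1.0]]
ft_force: [-0.5, 0.3, -1.4]
opening: 0.55
finger_force: 61.6
t: 20.3
eef_pos: [457.4, -236.8, 107.7]
ee_rot: [[-0.998, 0.059, 0.001], [0.059, 0.998, -0.001], [-0.001, -0.001, -1.0]]
ft_force: [-0.9, 0.8, -0.5]
opening: 0.548
finger_force: 61.6
```

```bash
python3 -m creep '{"grip":[0.04,0.04,0.04],"xyz":[[0,0,0.0005],[0,0,0.001],[0,0,0.001]],"delta_rot":[[0,0,0],[0,0,0],[0,0,0]]}'
python3 -m creep '{"grip":[0.04,0.04],"xyz":[[0,0,0.0005],[0,0,0.0005]],"delta_rot":[[0,0,0],[0,0,0]]}'
```

```text
t: 20.6
eef_pos: [457.8, -236.8, 107.2]
ee_rot: [[-0.998, 0.059, 0.001], [0.059, 0.998, -0.001], [-0.001, -0.001, -1.0]]
ft_force: [-1.6, 1.3, 9.3]
opening: 0.551
finger_force: 62.6
t: 20.8
eef_pos: [458.1, -236.8, 107.1]
ee_rot: [[-0.998, 0.059, 0.002], [0.059, 0.998, -0.001], [-0.002, -0.001, -1.0]]
ft_force: [-3.3, 2.6, 18.5]
opening: 0.548
finger_force: 63.4
```

Contact with the tray floor. I'll relieve the force, open, and retreat.

```bash
python3 -m creep '{"grip":[0.04,0.04,0.04],"xyz":[[0,0,-0.0006],[0,0,-0.0011],[0,0,-0.0011]],"delta_rot":[[0,0,0],[0,0,0],[0,0,0]]}'
python3 -m creep '{"grip":[0.055,0.06,0.07,0.0854,0.0854,0.0854,0.0854,0.0854],"xyz":[[0,0,0],[0,0,0],[0,0,0],[0,0,0],[0,0,0],[0,0,0],[0,0,0],[0,0,0]],"delta_rot":[[0,0,0],[0,0,0],[0,0,0],[0,0,0],[0,0,0],[0,0,0],[0,0,0],[0,0,0]]}'
python3 -m creep '{"grip":[0.0854,0.0854,0.0854,0.0854,0.0854,0.0854,0.0854,0.0854,0.0854],"xyz":[[0,0,-0.006],[0,0,-0.016],[0,0,-0.03],[0,0,-0.05],[0,0,-0.075],[0,0,-0.1],[0,0,-0.115],[0,0,-0.123],[0,0,-0.123]],"delta_rot":[[0,0,0],[0,0,0],[0,0,0],[0,0,0],[0,0,0],[0,0,0],[0,0,0],[0,0,0],[0,0,0]]}'
python3 - <<'E'
from h import *
s=ctrl.observe(); a=np.array(s["eef_pos"]); b=gp("r",205)[0]
for f in (.5,1): go(a+(b-a)*f,leanR(YAW,LEAN*f))
P=ctrl.camera_params("side"); p,d=ctrl.read_camera("side"); cv2.imwrite("pics/side5.png",p)
for r in ctrl.silhouettes("side","mill_p")[:4]:
    W,uv=cloud(P,d,r["mask"]); print(round(r["confidence"],2),np.round(r["xy"]),len(W),np.median(W,0),np.percentile(W[:,2],[2,98]))
E
```

```text
t: 21.1
eef_pos: [457.4, -236.9, 107.3]
ee_rot: [[-0.998, 0.059, 0.001], [0.059, 0.998, -0.001], [-0.001, -0.001, -1.0]]
ft_force: [-0.4, 0.6, 1.7]
opening: 0.552
finger_force: 61.9
t: 21.9
eef_pos: [457.4, -236.8, 107.3]
ee_rot: [[-0.998, 0.059, 0.001], [0.059, 0.998, -0.001], [-0.001, -0.001, -1.0]]
ft_force: [0.7, -0.2, -0.4]
opening: 0.999
finger_force: 0.0
t: 22.8
eef_pos: [457.6, -236.9, 231.4]
ee_rot: [[-0.998, 0.059, 0.002], [0.059, 0.998, -0.002], [-0.002, -0.002, -1.0]]
ft_force: [0.5, 0.2, 0.3]
opening: 0.999
finger_force: 0.0
xyz m [-0.0326, 0.1084, 0.0097] rot deg [-0.1, -17.35, -0.05] rows>= 2.2712438836670703 t 22.8 p [ 457.6 -236.9  231.4] f [0.55 0.22 0.31] op 0.999
xyz m [-0.0651, 0.2167, 0.0193] rot deg [-0.11, -34.82, -0.03] rows>= 4.5424877673341415 t 22.8 p [ 457.6 -236.9  231.4] f [0.55 0.22 0.31] op 0.999
0.96 [368. 253.] 1245 [391.642 398.43   95.032] [ 23.215 177.028]
0.68 [366. 168.] 586 [ 452.817 -215.024   78.583] [  1.752 161.741]
0.67 [317. 176.] 503 [594.701  -8.116 129.851] [ 57.092 179.166]
```

View pics/side5.png

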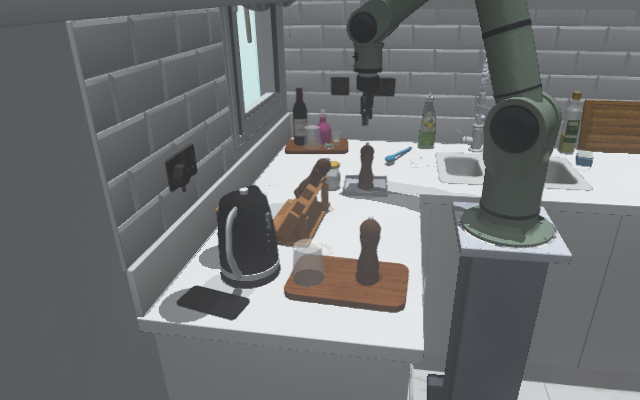

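The empty mill stands in the tray at (366,168) and the full one on the board at (369,253). The third still leans in its channel at (317,176), and the glass and jar have not moved. Two clear weights (6.1 N and 1.2 N) leave the third as half full, already where it belongs.

```bash
python3 -c "
from workcell import ctrl
print(ctrl.job_done())"
```

```text
the job is handed in; nothing more can be done
None
```

I handed the job in after about 23 of the 72 s: the full mill (about 6.1 N) stands on the board and the empty one (about 1.2 N) in the tray; I took the third to be half full by elimination, without lifting it, and left it leaning in its channel, with the glass and jar undisturbed.

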